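# Make up two microscope kits

### The job

Make up the two microscope kits from the stock standing on the bench: the blue tray gets the objective with the yellow ring, the eyepiece and the orange sample box; the green tray gets the objective with the red ring and the amber jar with the white cap. Set each thing down upright on the floor of a pocket of its tray, one to a pocket, any pocket, without dropping it, and let go. Leave the black-capped jar and the white sample box where they stand.

Things in the scene. Friction and masses are not known exactly. Their poses are not given: they have to be found in the camera images.
- blue_tray: Blue painted kit tray lying on the bench, fixed to it, three equal square pockets in a row. 258 mm long (its x axis), 90 mm wide (its y axis); origin at the middle of its underside. Floor 3 mm thick, lip and dividers 6 mm thick and 10 mm high above the bench. Each pocket is 78 x 78 mm inside; the pocket centres lie at x = -84, 0 and +84 mm, y = 0
- green_tray: Green painted kit tray lying on the bench, fixed to it, two equal square pockets in a row. 174 mm long (its x axis), 90 mm wide (its y axis); origin at the middle of its underside. Floor 3 mm thick, lip and dividers 6 mm thick and 10 mm high above the bench. Each pocket is 78 x 78 mm inside; the pocket centres lie at x = -42 and +42 mm, y = 0
- yellow_objective_mid (a point): Microscope objective with a yellow ring: upright black cylinder 44 mm in diameter up to 47 mm, then the 42 mm yellow ring up to 55 mm, then a dark 26 mm nose with a lens; 60 mm high in all, about 150 g. The point is its centre, half-way up (30 mm above its base); z is up
- red_objective_mid (a point): Microscope objective with a red ring: upright black cylinder 44 mm in diameter up to 47 mm, then the 42 mm red ring up to 55 mm, then a dark 26 mm nose with a lens; 60 mm high in all, about 150 g. The point is its centre, half-way up (30 mm above its base); z is up
- eyepiece_mid (a point): Eyepiece: upright, 44 mm in diameter up to 44 mm (black rubber below, white above), then a 30 mm silver barrel with a dark centre; 60 mm high in all, about 120 g. The point is its centre, half-way up (30 mm above its base); z is up
- white_cap_jar_mid (a point): Amber glass jar with a white cap and a paper band: 44 mm in diameter up to 46 mm, cap 40 mm in diameter above; 64 mm high, about 110 g. The point is its centre, half-way up (32 mm above its base); z is up
- black_cap_jar_mid (a point): Amber glass jar with a black cap and a paper band: 44 mm in diameter up to 46 mm, cap 40 mm in diameter above; 64 mm high, about 110 g. The point is its centre, half-way up (32 mm above its base); z is up. It belongs to neither kit
- orange_box_mid (a point): Orange sample box with lid, shut: 60 mm long (its x axis), 44 mm wide (its y axis), 56 mm high, about 90 g, small paper label on top and a black latch at one end. The point is its centre, half-way up (28 mm above its base); z is up
- white_box_mid (a point): White sample box with lid, shut: 60 mm long (its x axis), 44 mm wide (its y axis), 56 mm high, about 90 g, small paper label on top and a black latch at one end. The point is its centre, half-way up (28 mm above its base); z is up. It belongs to neither kit
Not all that is in view belongs to the job. What is shaped like the part that bears white_cap_jar_mid but purple is not meant.

How it is judged:
By the outcome, as a careful person would: the job done as asked, in the order asked, and still so for the second after the job is handed in, with the robot touching nothing.
It also fails if it takes over 136 s, if anything falls off the work surface, if the arm or the gripper's body presses on something with over 40 N, if the wrist force passes 120 N, or if a joint passes its speed limit or range.

### The arm

A 6-joint arm with a two-finger parallel gripper is mounted at the origin on the work surface. World frame = base frame: x ahead of the robot, y to its left, z up, the work surface at z = 0. Lengths are in mm, angles in rad, forces in N, time in s.
With the tool pointing down it reaches from about 275 to 1000 mm from the base axis. Payload 8.4 kg.
Tool frame: the origin (TCP) lies midway between the tips of the shut fingers; the grasp point (between the pads) lies 19 mm behind it; z points along the fingers, y is the line along which they close (so a half turn about z gives the same grasp; the last joint's range is limited). The gripper opens to 85 mm and grips with 20 to 120 N. Pads are 22 mm wide; open, the fingers measure 114 mm over their backs; the gripper's body (76 mm by 85 mm) begins 54 mm behind the grasp point. The pads swing forward as they close: fully open they stand 13 mm farther back than shut.
Start: joints at [-1.192, 0.353, 1.633, -0, 1.155, -0.002], TCP at [232.288, -580.232, 193.981] pointing down, gripper open.
Joint ranges: [-2.63, 2.63], [-0.92, 2.1], [0.06, 2.66], [-1.3, 4.44], [0, 2.69], [-3.02, 3.02]. Speed limits (rad/s): [2.22, 2.22, 2.79, 3.14, 3.14, 3.14].

### API

Orientations are given as [roll, pitch, yaw] about the fixed x, y, z axes, in that order (R = Rz(yaw) Ry(pitch) Rx(roll)).
In Python, from rig import r gives the robot as it stands.
- The arm moves only by the shell command python3 -m inch 'ROWS' [OPENING] [FORCE]. ROWS is JSON, a list that holds one entry, the list of rows, each a list of 6 numbers: the shift along the tool's x, y, z scaled (see below), then the turn, a rotation vector about the tool's x, y, z scaled (see below). In form: [[[tx, ty, tz, wx, wy, wz], ...]]. A call has 1 to 8 rows; each row is the pose to reach, as a shift and turn from the pose commanded when the call began, along the tool's axes at that moment, turning the shorter way round; what a row does not reach only later rows make up. The controller multiplies each number of a shift by 20 cm and each number of a turn by pi rad. A row lasts 1/12 s, in which the tool goes at most 41.7 mm and 7.16 degrees, less where a joint would pass 70% of its speed; a pose out of reach is approached as far as the arm can. A call with a number of a shift or a turn outside -1 to 1 is refused whole. A call with a gripper value outside its range is refused whole. OPENING is the gripper's target within -1 to 1 (fully open at 1, half-way at 0, shut at -1), set as the call begins (- or left out, the last holds). The fingers move at their own pace and stop on an object; FORCE is the grip in N (left out, the last holds). Time passes only in rows, so rows that repeat a pose let the fingers close. It gives the time, the measured TCP pose, the force, the opening and the grip force at its end, in the units of the state.
- r.sense(): the state, without advancing time (a new reading comes with each control period).
- r.grab_frame(name): name is "side" or "top"; returns the picture (420x560x3 uint8, red, green, blue); there is no depth.
- r.camera_info(name): a dict with "K" (3x3 intrinsics, pixels), "rvec" (rotation vector, rad) and "tvec" (3), from world to camera coordinates, as OpenCV has them. Camera axes: x right, y down, z forward; pixel columns grow to the right and rows downward; lengths in mm; the calibration is good to about 2 mm. A picture is of the moment at which its call begins. camera_info takes no time and is no camera call.
- r.sign_off(): hands the job in; it is judged then, once.
The state is a dict: "clock": time; "qpos": joint angles; "qvel": joint speeds; "joint_efforts": joint torques, N m; "eef_pos": TCP position; "tcp_rot": TCP orientation; "contact_force": force on the tool from outside, world axes, zero at the start; "wrist_torque": the same for the moment, N m; "opening": opening from 0.0 (shut) to 1.0 (fully open); "grasp_force": force on a finger pad.
Only numpy, scipy, OpenCV 4.12 (cv2) and the standard library are available. Lean on these libraries where they do the work, as an engineer would, in place of code of your own. Each camera call takes 0.05 s, during which the arm holds its last target. There are 200 camera calls.

## Working session

There is one attempt and no reset: what is moved stays moved. The work goes in short steps, Python scripts to look and compute and a shell command to move; the robot and the scene stay as the last step left them, time stands still between calls to the robot, and variables do not carry over. Pictures are saved under pics/ and viewed, at most 14 in all, crops included, and the job is handed in when it is done.

```bash
mkdir -p pics
python3 - <<'E'
from rig import r
import cv2
for n in("top","side"):
    cv2.imwrite(f"pics/{n}0.png",cv2.resize(r.grab_frame(n)[:,:,::-1],(800,600),interpolation=cv2.INTER_CUBIC))
    i=r.camera_info(n);print(n,i)
print(r.sense())
E
```

```text
top {'K': array([[478.27272983,   0.        , 281.30014834],
       [  0.        , 478.27272983, 200.20585604],
       [  0.        ,   0.        ,   1.        ]]), 'rvec': array([ 2.11407155, -2.14475533,  0.17369358]), 'tvec': array([  18.70968625,  505.91743517, 1012.42410845])}
side {'K': array([[478.92310626,   0.        , 275.49246613],
       [  0.        , 478.92310626, 198.62631318],
       [  0.        ,   0.        ,   1.        ]]), 'rvec': array([ 0.57778578, -2.73953563,  1.0520252 ]), 'tvec': array([ 466.97170492,  206.70675001, 1020.58434776])}
{'clock': 0.1, 'qpos': array([-1.19240242e+00,  3.53570419e-01,  1.63403946e+00, -1.08211866e-05,
        1.15519934e+00, -2.37214515e-03]), 'qvel': array([ 0.00045067, -0.00205551, -0.00208061, -0.00099493,  0.00130398,
       -0.0006702 ]), 'joint_efforts': array([-1.86500860e-03, -6.06358767e+01, -3.42824864e+01, -1.34959678e-04,
        4.12564783e-03,  5.70020431e-08]), 'eef_pos': array([ 232.11260127, -579.805139  ,  193.35075988]), 'tcp_rot': array([-3.14037607e+00,  7.00882753e-06,  3.80770431e-01]), 'contact_force': array([-0.08761175,  0.42378508,  0.1681637 ]), 'wrist_torque': array([-0.00618072, -0.02828633, -0.03260334]), 'grasp_force': 0.0, 'opening': 0.9972671113431644}
```

View pics/top0.png

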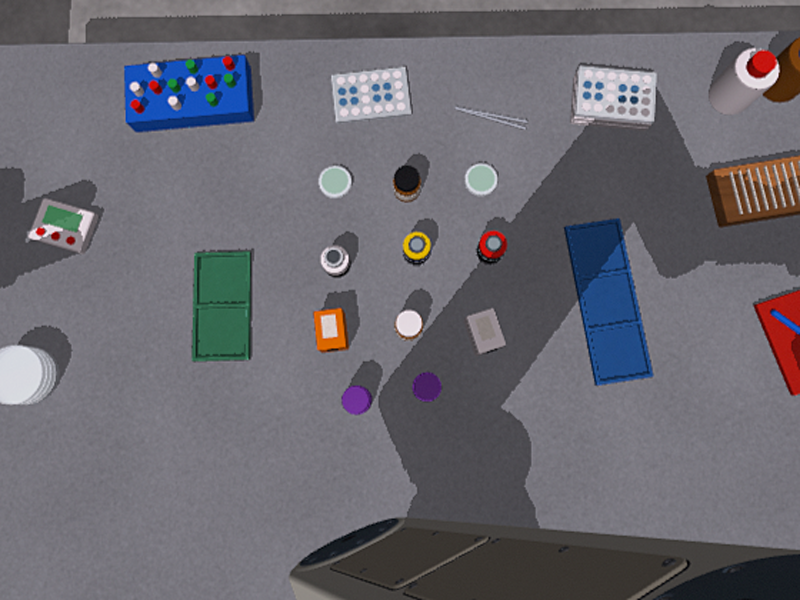

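View pics/side0.png

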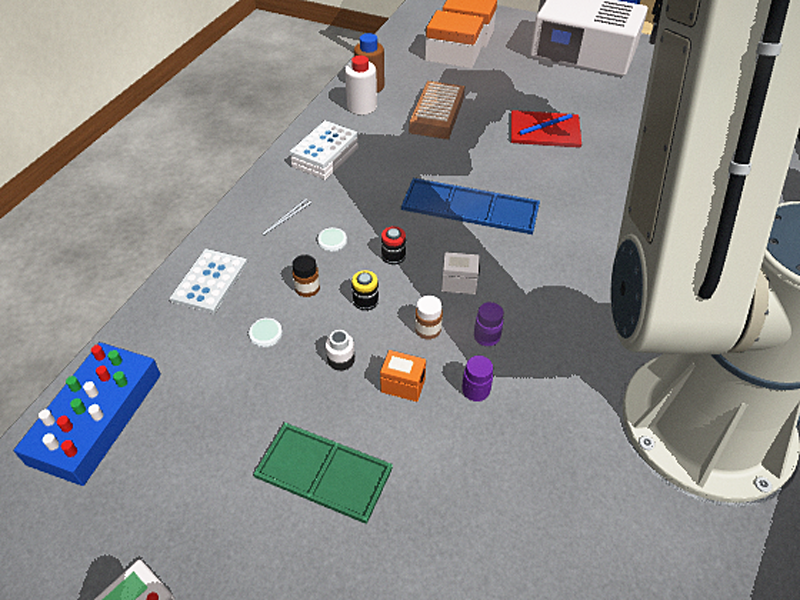

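Top view (800-scale pixels): yellow-ring objective at (417,247), red-ring objective at (492,245), eyepiece at (335,259), orange box at (331,329), white-cap jar at (408,323).

What could be confused:
- **Objectives:** yellow (417,247) and red (492,245).
- **Jars:** white cap (408,323), black cap (406,181), purple (357,400) and (427,387).
- **Boxes:** orange (331,329) and white (487,330).

The blue tray is around (608,301) and the green tray around (222,305). I'll check these in a close crop.

```bash
cat > h.py <<'E'
import cv2,numpy as np
from rig import r
def ray(n,uv,z):
    i=r.camera_info(n);R=cv2.Rodrigues(i["rvec"])[0];c=-R.T@i["tvec"]
    d=R.T@np.linalg.inv(i["K"])@[uv[0],uv[1],1];return c+d*(z-c[2])/d[2]
def crop(im,c0,r0,w,h,s,f):
    c=cv2.resize(im[r0:r0+h,c0:c0+w,::-1],None,fx=s,fy=s,interpolation=cv2.INTER_CUBIC)
    for k in range(0,w,10): cv2.line(c,(k*s,0),(k*s,6 if k%50 else 14),(255,255,255),1)
    for k in range(0,h,10): cv2.line(c,(0,k*s),(6 if k%50 else 14,k*s),(255,255,255),1)
    cv2.imwrite(f,c)
E
python3 - <<'E'
from h import *
im=r.grab_frame("top");crop(im,215,110,150,145,4,"pics/stock.png")
a=im[140:290,120:470]
b=np.hstack([im[170:260,130:180],im[150:275,390:460][0:90]*0+0]) if 0 else None
g=cv2.resize(np.hstack([im[148:273,125:185],im[148:273,385:465]])[:,:,::-1],None,fx=4.5,fy=4.5,interpolation=cv2.INTER_CUBIC);cv2.imwrite("pics/trays.png",g)
E
```

```text
(no output)
```

View pics/stock.png

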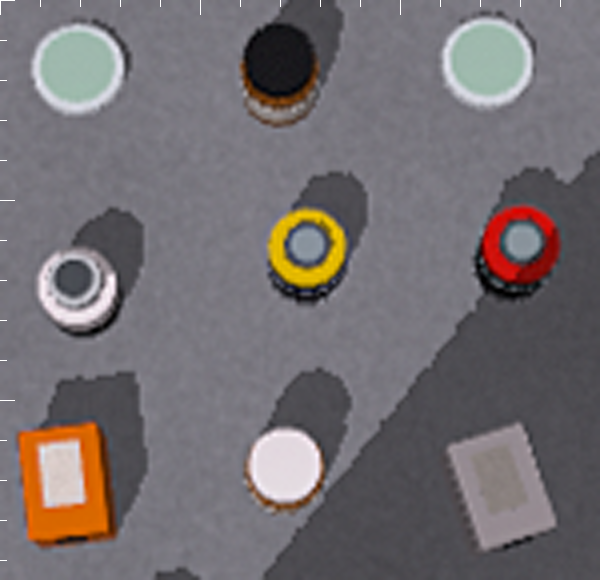

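View pics/trays.png

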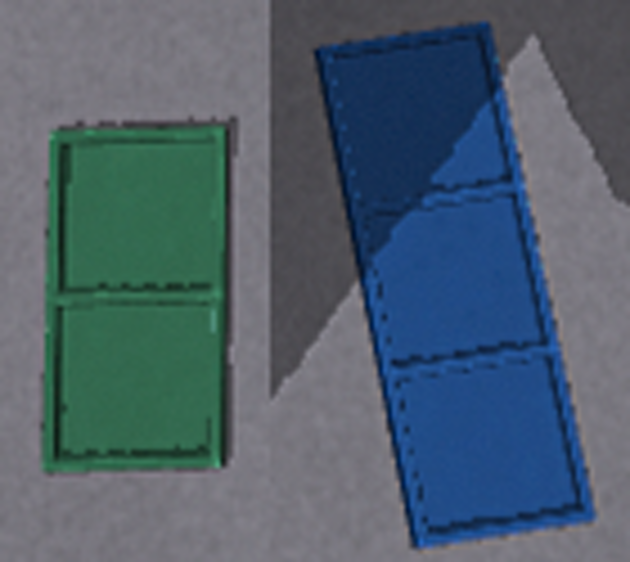

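The crop confirms the choice. In crop pixels:

| Thing | Position |
|---|---|
| Yellow ring | (307,248) |
| Red ring | (520,244) |
| Eyepiece barrel | (75,280) |
| White cap | (285,466) |
| Orange lid corners | (19,433), (96,423), (111,536), (35,542) |
| Green tray corners (trays picture) | (50,130) to (222,467) |
| Blue tray corners (trays picture) | (316,48) to (594,520) |

Run:
```python
from h import *
np.set_printoptions(precision=1,suppress=True)
S=lambda p:((p[0]+.5)/4-.5+215,(p[1]+.5)/4-.5+110)
G=lambda p:((p[0]+.5)/4.5-.5+125,(p[1]+.5)/4.5-.5+148)
B=lambda p:((p[0]+.5)/4.5-.5+325,(p[1]+.5)/4.5-.5+148)
for n,p,z in(("yel",(307,248),55),("red",(520,244),55),("eye",(75,280),60),("eyesh",(77,289),44),("wcap",(285,466),64),("bcap",(280,61),64)):print(n,ray("top",S(p),z))
for n,p,z in(("yel",(365,278),55),("red",(393.5,237),55),("eye",(339,337),60),("wcap",(429,302),64)):print("side",n,ray("side",(p[0]*.7,p[1]*.7),z))
def quad(n,f,ps,z):
    q=np.array([ray("top",f(p),z) for p in ps])[:,:2];c=q.mean(0);a=q[0]+q[1]-q[2]-q[3]
    print(n,c,"long",np.hypot(*a)/2,"wid",np.hypot(*(q[0]-q[1]+q[3]-q[2]))/2,"ang",np.arctan2(a[1],a[0]));return c,a/np.hypot(*a)
quad("orange",S,[(19,433),(96,423),(111,536),(35,542)],56)
quad("wbox",S,[(448,443),(518,424),(556,522),(487,550)],56)
c,a=quad("green",G,[(50,130),(225,127),(222,467),(45,470)],10)
print(c+42*a,c-42*a)
c,a=quad("blue",B,[(316,48),(488,22),(594,520),(416,547)],10)
print(c+84*a,c,c-84*a)
s=r.sense();print(s["eef_pos"],s["tcp_rot"])
```

```text
yel [567.7 -11.7  55. ]
red [ 568.1 -129.    55. ]
eye [550.5 115.6  60. ]
eyesh [548.9 116.2  44. ]
wcap [446.1   2.3  64. ]
bcap [672.3   1.6  64. ]
side yel [568.8 -13.8  55. ]
side red [ 565.  -122.8   55. ]
side eye [550.3 117.8  60. ]
side wcap [448.7  -0.6  64. ]
orange [439.4 121. ] long 60.85783774303201 wid 41.46174546754635 ang 0.14200411882896333
wbox [ 435.3 -114.5] long 58.75773601500556 wid 39.72210441655854 ang 0.3257839124946409
green [485.7 299.5] long 173.38479871296366 wid 88.9812670987322 ang 0.019430110416529745
[527.7 300.4] [443.7 298.7]
blue [ 485.2 -313.8] long 256.4901914391032 wid 89.47880556025866 ang 0.13821573162481576
[ 568.4 -302.2] [ 485.2 -313.8] [ 402.  -325.4]
[ 232.1 -579.9  193.4] [-3.1  0.   0.4]
```

Both views agree to about 2 mm (red differs a little more), and the sizes check out. The orange box (0.142 rad) and the blue tray (0.138 rad) have almost the same yaw, so I'll keep tool yaw at 0.14. The fingers then close across the tray width. Next I'll work out the legs.

```bash
cat > plan.py <<'E'
import sys,numpy as np
from rig import r
from scipy.spatial.transform import Rotation as Ro
# plan.py x,y,z ... : shifts from the present pose to each point, tool axes, in units
s=r.sense();R=Ro.from_euler("xyz",s["tcp_rot"]).as_matrix();p=s["eef_pos"]
print("at",p.round(1),s["tcp_rot"].round(3),"t",round(s["clock"],1),"F",s["contact_force"].round(1),"open",round(s["opening"],2),"grip",round(s["grasp_force"],1))
for a in sys.argv[1:]:
    t=np.array(eval(a));print(a,(R.T@(t-p)/200).round(3));p=t
E
python3 plan.py 350,-400,160 450,-200,140
```

```text
at [ 232.1 -579.9  193.4] [-3.141  0.     0.381] t 0.1 F [-0.1  0.4  0.2] open 1.0 grip 0.0
350,-400,160 [ 0.881 -0.616  0.168]
450,-200,140 [ 0.836 -0.742  0.101]
```

```bash
python3 -m inch '[[[0.88,-0.616,0.168,0,0,0.077],[0.88,-0.616,0.168,0,0,0.077],[0.88,-0.616,0.168,0,0,0.077],[0.88,-0.616,0.168,0,0,0.077],[0.88,-0.616,0.168,0,0,0.077],[0.88,-0.616,0.168,0,0,0.077],[0.88,-0.616,0.168,0,0,0.077],[0.88,-0.616,0.168,0,0,0.077]]]' 1 40
python3 plan.py 460,-205,140 567.5,-12.5,110 567.5,-12.5,5
```

```text
clock: 0.82
eef_pos: [350.1, -400.5, 160.5]
tcp_rot: [3.141, 0.0, 0.141]
contact_force: [-0.2, -0.3, 0.5]
opening: 0.999
grasp_force: 0.0
at [ 350.1 -400.5  160.5] [3.141 0.    0.141] t 0.8 F [-0.2 -0.3  0.5] open 1.0 grip 0.0
460,-205,140 [ 0.681 -0.891  0.102]
567.5,-12.5,110 [ 0.667 -0.878  0.149]
567.5,-12.5,5 [ 0.    -0.     0.525]
```

```bash
python3 -m inch '[[[0.68,-0.89,0.1,0,0,0],[0.68,-0.89,0.1,0,0,0],[0.68,-0.89,0.1,0,0,0],[0.68,-0.89,0.1,0,0,0],[0.68,-0.89,0.1,0,0,0],[0.68,-0.89,0.1,0,0,0],[0.68,-0.89,0.1,0,0,0]]]' | tail -5
python3 -m inch '[[[0.667,-0.878,0.15,0,0,0],[0.667,-0.878,0.15,0,0,0],[0.667,-0.878,0.15,0,0,0],[0.667,-0.878,0.15,0,0,0],[0.667,-0.878,0.15,0,0,0],[0.667,-0.878,0.15,0,0,0],[0.667,-0.878,0.15,0,0,0],[0.667,-0.878,0.15,0,0,0]]]'
python3 plan.py 567.7,-12.5,5
python3 - <<'E'
from h import *
crop(r.grab_frame("side"),200,120,140,110,5,"pics/s1.png")
E
```

```text
eef_pos: [461.4, -204.2, 140.4]
tcp_rot: [-3.142, -0.001, 0.141]
contact_force: [0.2, -0.1, 0.0]
opening: 0.998
grasp_force: 0.0
clock: 2.07
eef_pos: [567.8, -14.5, 110.2]
tcp_rot: [3.141, 0.001, 0.139]
contact_force: [-0.7, -0.8, 0.3]
opening: 1.001
grasp_force: 0.0
at [567.8 -14.5 110.2] [3.141e+00 1.000e-03 1.390e-01] t 2.1 F [-0.7 -0.8  0.3] open 1.0 grip 0.0
567.7,-12.5,5 [ 0.001 -0.01   0.526]
```

View pics/s1.png

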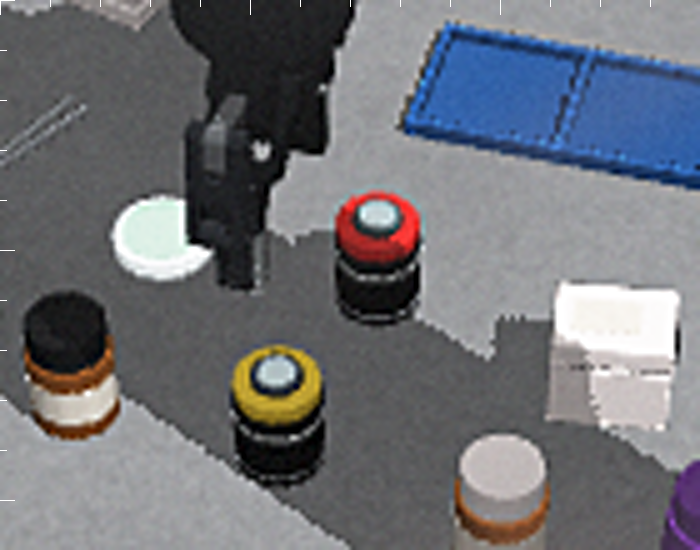

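The gripper hangs above the yellow objective. Its finger tip is at crop (240,285), with the yellow ring at (277,385) and the red ring at (378,228). I'll descend, grip and lift.

```bash
python3 - <<'E'
from h import *
i=r.camera_info("side")
print(cv2.projectPoints(np.array([[567.8,-14.5+42,123],[567.8,-14.5-42,123],[567.7,-12,55.]]),i["rvec"],i["tvec"],i["K"],None)[0])
E
python3 -m inch '[[[0,-0.008,0.2,0,0,0],[0,-0.008,0.3,0,0,0],[0,-0.008,0.4,0,0,0],[0,-0.008,0.5,0,0,0],[0,-0.008,0.525,0,0,0],[0,-0.008,0.525,0,0,0]]]'
python3 -m inch '[[[0,0,0,0,0,0],[0,0,0,0,0,0],[0,0,0,0,0,0],[0,0,0,0,0,0],[0,0,0,0,0,0],[0,0,0,0,0,0],[0,0,0,0,0,0],[0,0,0,0,0,0]]]' -1 40
```

```text
[[[246.91732773 186.60229633]]

 [[262.78389827 162.70780744]]

 [[255.59499008 195.23961056]]]
clock: 2.62
eef_pos: [565.9, -13.2, 4.4]
tcp_rot: [-3.141, 0.003, 0.137]
contact_force: [-1.0, 0.4, 0.6]
opening: 0.999
grasp_force: 0.0
clock: 3.28
eef_pos: [568.5, -11.7, 6.9]
tcp_rot: [3.141, -0.002, 0.139]
contact_force: [-1.0, -3.0, 7.8]
opening: 0.476
grasp_force: 39.3
```

```bash
python3 -m inch '[[[0,0,-0.05,0,0,0],[0,0,-0.15,0,0,0],[0,0,-0.3,0,0,0],[0,0,-0.5,0,0,0],[0,0,-0.5,0,0,0],[0,0,-0.5,0,0,0]]]'
python3 - <<'E'
from h import *
crop(r.grab_frame("side"),200,80,140,110,5,"pics/s2.png")
E
python3 plan.py 567,-160,105 568,-300,105
```

```text
clock: 3.78
eef_pos: [569.6, -11.2, 108.6]
tcp_rot: [3.141, -0.006, 0.139]
contact_force: [0.6, -0.2, -2.4]
opening: 0.475
grasp_force: 40.8
at [568.1 -11.3 106.7] [ 3.141e+00 -2.000e-03  1.390e-01] t 3.8 F [-0.6  0.1 -1.4] open 0.48 grip 40.8
567,-160,105 [-0.109  0.736  0.009]
568,-300,105 [-0.092  0.694  0.   ]
```

View pics/s2.png

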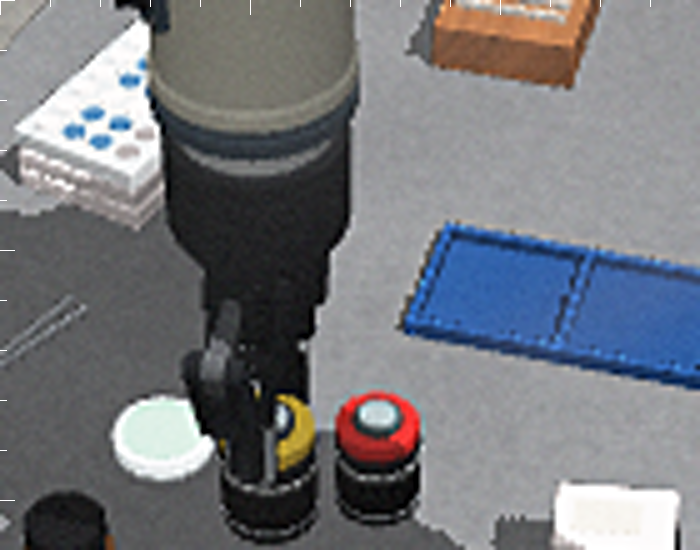

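Run:
```python
from h import *
i=r.camera_info("side");R=cv2.Rodrigues(i["rvec"])[0];c=-R.T@i["tvec"]
for uv in((250,176.6),(253.5,187)):
    d=R.T@np.linalg.inv(i["K"])@[uv[0],uv[1],1]
    for y in(-11,11,18):print(uv,c+d*(y-c[1])/d[1])
```

```text
(250, 176.6) [579.27452859 -11.         114.3523997 ]
(250, 176.6) [567.41336089  11.         139.54857551]
(250, 176.6) [563.63935299  18.         147.56554053]
(253.5, 187) [571.6320506  -11.          82.85950535]
(253.5, 187) [560.01678031  11.         109.06896781]
(253.5, 187) [556.32101249  18.         117.40834223]
```

The objective is lifted and upright, with the ring at crop (285,435). The finger is black on black, so its tip can't be seen exactly. I'll carry it to the far blue pocket at (568,-302).

```bash
python3 -m inch '[[[-0.1,0.735,0,0,0,0],[-0.1,0.735,0,0,0,0],[-0.1,0.735,0,0,0,0],[-0.1,0.735,0,0,0,0],[-0.1,0.735,0,0,0,0]]]' |head -2
python3 -m inch '[[[-0.1,0.71,0,0,0,0],[-0.1,0.71,0,0,0,0],[-0.1,0.71,0,0,0,0],[-0.1,0.71,0,0,0,0],[-0.1,0.71,0,0,0,0],[-0.1,0.71,0,0,0,0],[-0.1,0.71,0,0,0,0]]]' |head -2
python3 plan.py 568.4,-302,20 568.4,-302,10
```

```text
clock: 4.25
eef_pos: [567.0, -163.8, 104.0]
clock: 4.83
eef_pos: [567.0, -301.7, 104.1]
at [ 567.  -301.7  104.1] [-3.14e+00  2.00e-03  1.39e-01] t 4.8 F [-0.3  0.7 -1.2] open 0.47 grip 41.1
568.4,-302,20 [0.007 0.003 0.421]
568.4,-302,10 [0.   0.   0.05]
```

```bash
python3 -m inch '[[[0.006,0,0.15,0,0,0],[0.006,0,0.3,0,0,0],[0.006,0,0.42,0,0,0],[0.006,0,0.455,0,0,0],[0.006,0,0.465,0,0,0],[0.006,0,0.465,0,0,0],[0.006,0,0.465,0,0,0]]]'
python3 plan.py
```

```text
clock: 5.42
eef_pos: [570.1, -302.8, 13.6]
tcp_rot: [3.141, -0.001, 0.14]
contact_force: [0.1, -1.0, -1.4]
opening: 0.478
grasp_force: 41.1
at [ 570.1 -302.8   13.6] [ 3.141e+00 -1.000e-03  1.400e-01] t 5.4 F [ 0.1 -1.  -1.4] open 0.48 grip 41.1
```

```bash
for i in 1; do python3 -m inch '[[[0,0,0.008,0,0,0],[0,0,0.008,0,0,0],[0,0,0.008,0,0,0]]]' | sed -n '2p;4p'; done
python3 -m inch '[[[0,0,0.005,0,0,0],[0,0,0.005,0,0,0],[0,0,0.005,0,0,0]]]' | sed -n '2p;4p'
python3 -m inch '[[[0,0,0.005,0,0,0],[0,0,0.005,0,0,0],[0,0,0.005,0,0,0]]]' | sed -n '2p;4p'
```

```text
eef_pos: [569.6, -303.2, 11.6]
contact_force: [-0.5, 0.2, -1.3]
eef_pos: [569.2, -303.1, 10.0]
contact_force: [-1.2, 0.6, 0.3]
eef_pos: [569.3, -303.2, 10.0]
contact_force: [-3.1, 1.4, 10.2]
```

Contact is at TCP z = 10.0, so the object sits 7 mm below the TCP. I'll release and lift, then head for the eyepiece.

```bash
python3 -m inch '[[[0,0,-0.003,0,0,0],[0,0,-0.003,0,0,0],[0,0,-0.003,0,0,0],[0,0,-0.003,0,0,0]]]' 0.4
python3 -m inch '[[[0,0,-0.1,0,0,0],[0,0,-0.25,0,0,0],[0,0,-0.5,0,0,0],[0,0,-0.6,0,0,0],[0,0,-0.6,0,0,0]]]' 1
python3 - <<'E'
from h import *
crop(r.grab_frame("side"),240,90,140,110,5,"pics/s3.png")
E
python3 plan.py 562,-160,130 556,-20,130 549.7,116,110
```

```text
clock: 6.5
eef_pos: [569.1, -302.9, 9.2]
tcp_rot: [-3.141, 0.0, 0.139]
contact_force: [0.4, -1.1, -0.7]
opening: 0.7
grasp_force: 0.0
clock: 6.92
eef_pos: [572.7, -304.9, 136.0]
tcp_rot: [3.136, -0.008, 0.139]
contact_force: [1.8, -1.3, 0.8]
opening: 1.001
grasp_force: 0.0
at [ 571.4 -304.2  133. ] [ 3.138 -0.005  0.139] t 7.0 F [ 0.1 -0.2 -1. ] open 1.0 grip 0.0
562,-160,130 [ 0.053 -0.72   0.013]
556,-20,130 [ 0.067 -0.697 -0.002]
549.7,116,110 [ 0.062 -0.678  0.098]
```

View pics/s3.png

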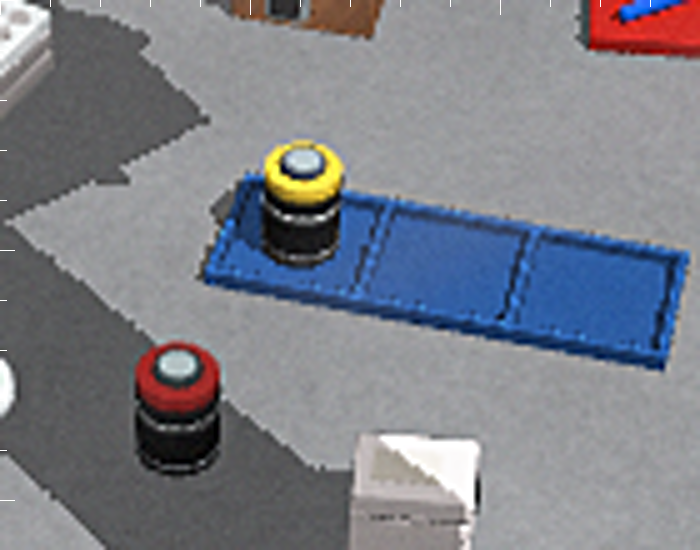

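The yellow objective stands upright in the far pocket, at crop (302,205). Next is the eyepiece.

```bash
python3 -m inch '[[[0.053,-0.72,0.01,0,0,0],[0.053,-0.72,0.01,0,0,0],[0.053,-0.72,0.01,0,0,0],[0.053,-0.72,0.01,0,0,0]]]' |sed -n 2p
python3 -m inch '[[[0.062,-0.7,0,0,0,0],[0.062,-0.7,0,0,0,0],[0.062,-0.7,0,0,0,0],[0.062,-0.7,0,0,0,0]]]' |sed -n 2p
python3 -m inch '[[[0.062,-0.7,0.1,0,0,0],[0.062,-0.7,0.1,0,0,0],[0.062,-0.7,0.1,0,0,0],[0.062,-0.7,0.1,0,0,0],[0.062,-0.7,0.1,0,0,0],[0.062,-0.7,0.1,0,0,0],[0.062,-0.7,0.1,0,0,0],[0.062,-0.7,0.1,0,0,0]]]' |sed -n 2p
python3 plan.py 549.7,116.5,5
```

```text
eef_pos: [557.5, -154.9, 125.6]
eef_pos: [550.8, -14.3, 125.9]
eef_pos: [545.4, 120.6, 107.1]
at [545.4 120.6 107.1] [3.141e+00 1.000e-03 1.380e-01] t 8.3 F [-0.4  1.   0.5] open 1.0 grip 0.0
549.7,116.5,5 [0.019 0.023 0.51 ]
```

```bash
python3 -m inch '[[[0.02,0.022,0.15,0,0,0],[0.02,0.022,0.3,0,0,0],[0.02,0.022,0.4,0,0,0],[0.02,0.022,0.5,0,0,0],[0.02,0.022,0.515,0,0,0],[0.02,0.022,0.515,0,0,0],[0.02,0.022,0.515,0,0,0]]]' | sed -n '2p;4p'
python3 -m inch '[[[0,0,0,0,0,0],[0,0,0,0,0,0],[0,0,0,0,0,0],[0,0,0,0,0,0],[0,0,0,0,0,0],[0,0,0,0,0,0],[0,0,0,0,0,0],[0,0,0,0,0,0]]]' -1 40
python3 -m inch '[[[0,0,-0.05,0,0,0],[0,0,-0.15,0,0,0],[0,0,-0.3,0,0,0],[0,0,-0.5,0,0,0],[0,0,-0.55,0,0,0],[0,0,-0.55,0,0,0],[0,0,-0.55,0,0,0]]]'
python3 plan.py 535,-20,112 510,-180,112 485.2,-313.8,112
```

```text
eef_pos: [550.6, 117.4, 5.1]
contact_force: [-0.3, -0.3, 0.3]
clock: 9.55
eef_pos: [551.5, 117.4, 6.5]
tcp_rot: [3.14, -0.003, 0.14]
contact_force: [-2.3, -7.5, 18.8]
opening: 0.333
grasp_force: 45.6
clock: 10.13
eef_pos: [550.0, 118.2, 114.6]
tcp_rot: [-3.141, -0.001, 0.139]
contact_force: [0.2, 0.9, -2.7]
opening: 0.331
grasp_force: 42.6
at [550.  118.2 114.6] [-3.141e+00 -1.000e-03  1.390e-01] t 10.1 F [ 0.2  0.9 -2.7] open 0.33 grip 42.6
535,-20,112 [-0.17   0.674  0.013]
510,-180,112 [-0.235  0.775 -0.   ]
485.2,-313.8,112 [-0.215  0.645 -0.   ]
```

Opening 0.33 is about 28 mm, so it has gripped the 30 mm barrel, which is higher than intended. I'll look before going on.

Run:
```python
from h import *
crop(r.grab_frame("side"),180,90,140,130,4,"pics/s4.png")
```

```text
(no output)
```

View pics/s4.png

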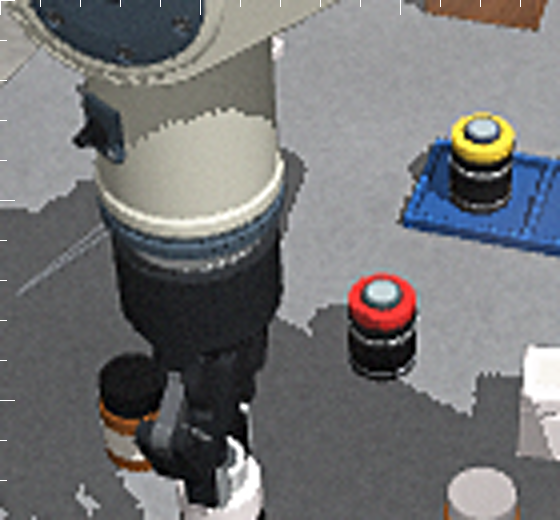

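The fingers hold the eyepiece by its barrel, at crop (225,480), and it is upright. The grip is firm, so I'll place it as it is in the middle pocket. For the next parts I'll grip lower.

```bash
python3 -m inch '[[[-0.17,0.674,0.01,0,0,0],[-0.17,0.674,0.01,0,0,0],[-0.17,0.674,0.01,0,0,0],[-0.17,0.674,0.01,0,0,0],[-0.17,0.674,0.01,0,0,0]]]' |sed -n 2p
python3 -m inch '[[[-0.235,0.775,0,0,0,0],[-0.235,0.775,0,0,0,0],[-0.235,0.775,0,0,0,0],[-0.235,0.775,0,0,0,0],[-0.235,0.775,0,0,0,0]]]' |sed -n 2p
python3 -m inch '[[[-0.215,0.65,0,0,0,0],[-0.215,0.65,0,0,0,0],[-0.215,0.65,0,0,0,0],[-0.215,0.65,0,0,0,0],[-0.215,0.65,0,0,0,0],[-0.215,0.65,0,0,0,0],[-0.215,0.65,0,0,0,0]]]' |sed -n 2p
python3 plan.py 485.2,-313.8,13
```

```text
eef_pos: [532.8, -23.1, 110.1]
eef_pos: [508.6, -184.5, 110.9]
eef_pos: [485.1, -312.9, 111.3]
at [ 485.1 -312.9  111.3] [-3.14e+00  1.00e-03  1.39e-01] t 11.6 F [ 0.4  0.3 -2.2] open 0.33 grip 43.0
485.2,-313.8,13 [0.    0.005 0.492]
```

```bash
python3 -m inch '[[[0,0,0.15,0,0,0],[0,0,0.3,0,0,0],[0,0,0.42,0,0,0],[0,0,0.485,0,0,0],[0,0,0.495,0,0,0],[0,0,0.495,0,0,0],[0,0,0.495,0,0,0]]]'| sed -n '2p;4p'
python3 -m inch '[[[0,0,0.008,0,0,0],[0,0,0.008,0,0,0],[0,0,0.008,0,0,0]]]' | sed -n '2p;4p'
python3 -m inch '[[[0,0,0.005,0,0,0],[0,0,0.005,0,0,0],[0,0,0.005,0,0,0]]]' | sed -n '2p;4p'
```

```text
eef_pos: [486.2, -314.2, 14.1]
contact_force: [1.1, 0.1, -0.9]
eef_pos: [485.9, -315.1, 12.7]
contact_force: [0.3, 0.2, -1.1]
eef_pos: [485.3, -314.9, 10.9]
contact_force: [-0.1, 0.2, -1.4]
```

```bash
python3 -m inch '[[[0,0,0.005,0,0,0],[0,0,0.005,0,0,0],[0,0,0.005,0,0,0]]]' | sed -n '2p;4p'
python3 -m inch '[[[0,0,0.005,0,0,0],[0,0,0.005,0,0,0],[0,0,0.005,0,0,0]]]' | sed -n '2p;4p'
```

```text
eef_pos: [485.3, -314.9, 9.7]
contact_force: [-0.1, -0.3, -1.5]
eef_pos: [485.3, -315.0, 9.6]
contact_force: [-3.0, 1.0, 9.7]
```

```bash
python3 -m inch '[[[0,0,-0.003,0,0,0],[0,0,-0.003,0,0,0],[0,0,-0.003,0,0,0],[0,0,-0.003,0,0,0]]]' 0.4 | sed -n '2p;4,6p'
python3 -m inch '[[[0,0,-0.1,0,0,0],[0,0,-0.25,0,0,0],[0,0,-0.5,0,0,0],[0,0,-0.6,0,0,0],[0,0,-0.6,0,0,0],[0,0,-0.6,0,0,0]]]' 1 | sed -n '2p;4p'
python3 - <<'E'
from h import *
crop(r.grab_frame("side"),260,100,140,110,4,"pics/s5.png")
E
python3 plan.py 470,-165,130 455,-15,130 439.4,121,110
```

```text
eef_pos: [485.4, -314.9, 9.3]
contact_force: [-0.4, 0.5, -0.6]
opening: 0.698
grasp_force: 0.0
eef_pos: [486.5, -315.6, 131.2]
contact_force: [-0.4, -0.4, -1.1]
at [ 485.4 -314.9  129.5] [ 3.141e+00 -1.000e-03  1.390e-01] t 14.1 F [ 0.2  0.1 -0.6] open 1.0 grip 0.0
470,-165,130 [ 0.027 -0.753 -0.003]
455,-15,130 [ 0.03  -0.753 -0.   ]
439.4,121,110 [ 0.017 -0.684  0.1  ]
```

View pics/s5.png

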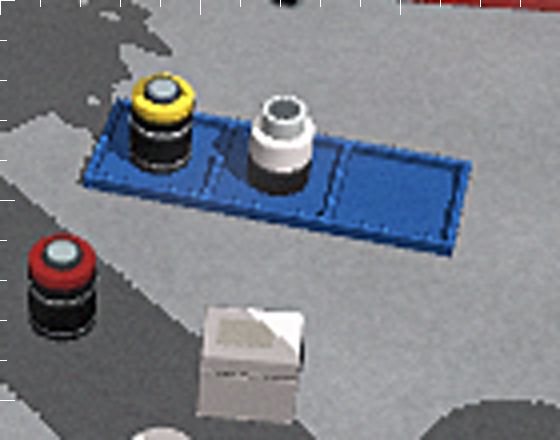

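The eyepiece stands upright in the middle pocket, at crop (282,150). Next is the orange box.

```bash
python3 -m inch '[[[0.027,-0.753,0,0,0,0],[0.027,-0.753,0,0,0,0],[0.027,-0.753,0,0,0,0],[0.027,-0.753,0,0,0,0],[0.027,-0.753,0,0,0,0]]]' |sed -n 2p
python3 -m inch '[[[0.03,-0.753,0,0,0,0],[0.03,-0.753,0,0,0,0],[0.03,-0.753,0,0,0,0],[0.03,-0.753,0,0,0,0],[0.03,-0.753,0,0,0,0]]]' |sed -n 2p
python3 -m inch '[[[0.017,-0.68,0.1,0,0,0],[0.017,-0.68,0.1,0,0,0],[0.017,-0.68,0.1,0,0,0],[0.017,-0.68,0.1,0,0,0],[0.017,-0.68,0.1,0,0,0],[0.017,-0.68,0.1,0,0,0],[0.017,-0.68,0.1,0,0,0],[0.017,-0.68,0.1,0,0,0]]]' |sed -n 2p
python3 plan.py 439.4,121,5
```

```text
eef_pos: [467.1, -160.4, 127.3]
eef_pos: [453.2, -11.7, 127.9]
eef_pos: [439.7, 118.9, 109.1]
at [439.7 118.9 109.1] [3.141 0.    0.137] t 15.6 F [-0.2  0.   0.1] open 1.0 grip 0.0
439.4,121,5 [ 0.    -0.011  0.521]
```

```bash
python3 -m inch '[[[0,-0.011,0.15,0,0,0],[0,-0.011,0.3,0,0,0],[0,-0.011,0.4,0,0,0],[0,-0.011,0.5,0,0,0],[0,-0.011,0.53,0,0,0],[0,-0.011,0.55,0,0,0],[0,-0.011,0.55,0,0,0],[0,-0.011,0.55,0,0,0]]]' | sed -n '2p;4p'
python3 -m inch '[[[0,0,0,0,0,0],[0,0,0,0,0,0],[0,0,0,0,0,0],[0,0,0,0,0,0],[0,0,0,0,0,0],[0,0,0,0,0,0],[0,0,0,0,0,0],[0,0,0,0,0,0]]]' -1 40
```

```text
eef_pos: [439.9, 122.1, 0.1]
contact_force: [0.0, -0.0, -0.8]
clock: 16.9
eef_pos: [439.7, 122.5, 0.1]
tcp_rot: [-3.142, -0.001, 0.139]
contact_force: [-0.9, -1.0, 8.5]
opening: 0.508
grasp_force: 39.7
```

Opening 0.508 is about 43–44 mm, which is the box width. I'll lift, then carry it to pocket −84 at (402,−325).

```bash
python3 -m inch '[[[0,0,-0.05,0,0,0],[0,0,-0.15,0,0,0],[0,0,-0.3,0,0,0],[0,0,-0.5,0,0,0],[0,0,-0.55,0,0,0],[0,0,-0.55,0,0,0],[0,0,-0.55,0,0,0]]]' | sed -n '2,6p'
python3 plan.py 429,-20,110 415,-180,110 402,-325.4,110
```

```text
eef_pos: [439.4, 122.5, 110.0]
tcp_rot: [-3.141, -0.002, 0.139]
contact_force: [-1.0, -1.2, -1.0]
opening: 0.503
grasp_force: 41.5
at [439.4 122.5 110. ] [-3.141e+00 -2.000e-03  1.390e-01] t 17.5 F [-1.  -1.2 -1. ] open 0.5 grip 41.5
429,-20,110 [-0.15   0.698 -0.001]
415,-180,110 [-0.18   0.783 -0.001]
402,-325.4,110 [-0.165  0.711 -0.   ]
```

```bash
python3 -m inch '[[[-0.15,0.698,0,0,0,0],[-0.15,0.698,0,0,0,0],[-0.15,0.698,0,0,0,0],[-0.15,0.698,0,0,0,0],[-0.15,0.698,0,0,0,0]]]' |sed -n 2p
python3 -m inch '[[[-0.18,0.783,0,0,0,0],[-0.18,0.783,0,0,0,0],[-0.18,0.783,0,0,0,0],[-0.18,0.783,0,0,0,0],[-0.18,0.783,0,0,0,0]]]' |sed -n 2p
python3 -m inch '[[[-0.165,0.715,0,0,0,0],[-0.165,0.715,0,0,0,0],[-0.165,0.715,0,0,0,0],[-0.165,0.715,0,0,0,0],[-0.165,0.715,0,0,0,0],[-0.165,0.715,0,0,0,0],[-0.165,0.715,0,0,0,0],[-0.165,0.715,0,0,0,0]]]' |sed -n 2,4p
python3 plan.py 402,-325.4,7
python3 - <<'E'
from h import *
crop(r.grab_frame("top"),380,140,90,140,4,"pics/t6.png")
E
```

```text
eef_pos: [426.8, -22.9, 107.7]
eef_pos: [414.2, -184.4, 108.2]
eef_pos: [401.6, -324.5, 108.5]
tcp_rot: [-3.14, 0.001, 0.14]
contact_force: [-0.1, -0.9, -1.2]
at [ 401.6 -324.5  108.5] [-3.14e+00  1.00e-03  1.40e-01] t 19.0 F [-0.1 -0.9 -1.2] open 0.5 grip 41.6
402,-325.4,7 [0.002 0.005 0.508]
```

View pics/t6.png

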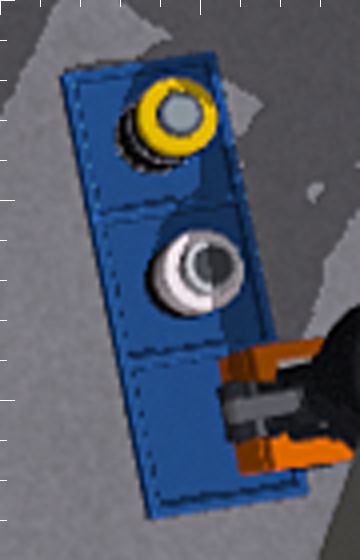

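The top view shows the box parallel to the tray above the last pocket, at crop (285,410). I'll lower it.

```bash
python3 -m inch '[[[0.002,0.003,0.15,0,0,0],[0.002,0.003,0.3,0,0,0],[0.002,0.003,0.42,0,0,0],[0.002,0.003,0.485,0,0,0],[0.002,0.003,0.51,0,0,0],[0.002,0.003,0.51,0,0,0],[0.002,0.003,0.51,0,0,0]]]'| sed -n '2p;4p'
python3 -m inch '[[[0,0,0.005,0,0,0],[0,0,0.005,0,0,0],[0,0,0.005,0,0,0]]]' | sed -n '2p;4p'
python3 -m inch '[[[0,0,0.005,0,0,0],[0,0,0.005,0,0,0],[0,0,0.005,0,0,0]]]' | sed -n '2p;4p'
```

```text
eef_pos: [402.9, -326.5, 7.9]
contact_force: [0.6, 0.1, -0.9]
eef_pos: [403.0, -327.3, 7.3]
contact_force: [-0.0, -0.5, -1.3]
eef_pos: [402.4, -326.9, 5.5]
contact_force: [0.7, 0.0, -2.1]
```

```bash
python3 -m inch '[[[0,0,0.005,0,0,0],[0,0,0.005,0,0,0],[0,0,0.005,0,0,0]]]' | sed -n '2p;4p'
python3 -m inch '[[[0,0,0.004,0,0,0],[0,0,0.004,0,0,0],[0,0,0.004,0,0,0]]]' | sed -n '2p;4p'
```

```text
eef_pos: [402.3, -326.8, 4.3]
contact_force: [-0.3, -0.7, -1.2]
eef_pos: [402.4, -326.8, 3.5]
contact_force: [0.2, -1.0, -1.4]
```

```bash
python3 -m inch '[[[0,0,0.003,0,0,0],[0,0,0.003,0,0,0],[0,0,0.003,0,0,0]]]' | sed -n '2p;4p'
python3 -m inch '[[[0,0,0.003,0,0,0],[0,0,0.003,0,0,0],[0,0,0.003,0,0,0]]]' | sed -n '2p;4p'
```

```text
eef_pos: [402.3, -326.9, 3.2]
contact_force: [-1.9, 0.9, 4.0]
eef_pos: [402.4, -326.9, 3.2]
contact_force: [-3.9, 2.2, 12.5]
```

Contact. I'll release, lift and head for the red objective, placed by combining both views.

```bash
python3 -m inch '[[[0,0,-0.003,0,0,0],[0,0,-0.003,0,0,0],[0,0,-0.003,0,0,0],[0,0,-0.003,0,0,0]]]' 0.4 | sed -n '2p;4,6p'
python3 -m inch '[[[0,0,-0.1,0,0,0],[0,0,-0.25,0,0,0],[0,0,-0.5,0,0,0],[0,0,-0.6,0,0,0],[0,0,-0.65,0,0,0],[0,0,-0.65,0,0,0]]]' 1 | sed -n '2p;4p'
python3 - <<'E'
from h import *
print(ray("side",(240+178/5-.4,90+377/5-.4),55),ray("side",(200+378/5-.4,120+228/5-.4),55))
crop(r.grab_frame("side"),240,90,140,110,4,"pics/s7.png")
E
python3 plan.py 485,-225,130 567,-127,110
```

```text
eef_pos: [402.4, -326.9, 2.8]
contact_force: [0.6, -0.7, 0.2]
opening: 0.7
grasp_force: 0.0
eef_pos: [404.0, -328.1, 135.5]
contact_force: [0.9, 0.2, -0.5]
[ 566.89134768 -125.57297751   55.        ] [ 566.59696829 -124.90849261   55.        ]
at [ 402.9 -327.2  133.5] [ 3.14e+00 -1.00e-03  1.39e-01] t 22.0 F [ 0.6  0.2 -0.5] open 1.0 grip 0.0
485,-225,130 [ 0.477 -0.449  0.017]
567,-127,110 [ 0.474 -0.429  0.1  ]
```

View pics/s7.png

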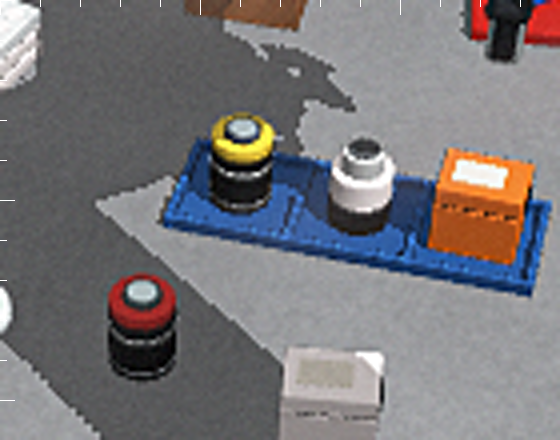

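The orange box stands flat in its pocket, at crop (480,205), so the blue kit is complete. The red objective is at crop (142,325), about (567,−127).

```bash
python3 -m inch '[[[0.477,-0.449,0.01,0,0,0],[0.477,-0.449,0.01,0,0,0],[0.477,-0.449,0.01,0,0,0],[0.477,-0.449,0.01,0,0,0],[0.477,-0.449,0.01,0,0,0]]]' |sed -n 2p
python3 -m inch '[[[0.474,-0.429,0.1,0,0,0],[0.474,-0.429,0.1,0,0,0],[0.474,-0.429,0.1,0,0,0],[0.474,-0.429,0.1,0,0,0],[0.474,-0.429,0.1,0,0,0],[0.474,-0.429,0.1,0,0,0],[0.474,-0.429,0.1,0,0,0]]]' |sed -n 2p
python3 plan.py 567,-127,-4
```

```text
eef_pos: [484.5, -222.2, 128.6]
eef_pos: [564.9, -128.0, 110.2]
at [ 564.9 -128.   110.2] [-3.141e+00  2.000e-03  1.380e-01] t 23.0 F [-0.3  0.2 -1. ] open 1.0 grip 0.0
567,-127,-4 [ 0.012 -0.003  0.571]
```

```bash
python3 -m inch '[[[0.009,-0.003,0.15,0,0,0],[0.009,-0.003,0.3,0,0,0],[0.009,-0.003,0.4,0,0,0],[0.009,-0.003,0.5,0,0,0],[0.009,-0.003,0.55,0,0,0],[0.009,-0.003,0.565,0,0,0],[0.009,-0.003,0.565,0,0,0],[0.009,-0.003,0.565,0,0,0]]]' | sed -n '2p;4p'
python3 -m inch '[[[0,0,0,0,0,0],[0,0,0,0,0,0],[0,0,0,0,0,0],[0,0,0,0,0,0],[0,0,0,0,0,0],[0,0,0,0,0,0],[0,0,0,0,0,0],[0,0,0,0,0,0]]]' -1 40
python3 -m inch '[[[0,0,-0.05,0,0,0],[0,0,-0.15,0,0,0],[0,0,-0.3,0,0,0],[0,0,-0.5,0,0,0],[0,0,-0.6,0,0,0],[0,0,-0.6,0,0,0],[0,0,-0.6,0,0,0]]]' | sed -n '2,6p'
python3 plan.py 557,20,115 542,165,115 528,300,115
```

```text
eef_pos: [568.6, -126.5, -1.1]
contact_force: [-0.4, -0.4, -0.3]
clock: 24.33
eef_pos: [568.9, -126.0, -0.8]
tcp_rot: [3.141, -0.001, 0.139]
contact_force: [-0.8, -1.0, 7.9]
opening: 0.491
grasp_force: 39.3
eef_pos: [568.9, -125.9, 119.6]
tcp_rot: [3.141, -0.003, 0.139]
contact_force: [-0.3, -0.3, -3.0]
opening: 0.492
grasp_force: 41.1
at [ 568.9 -125.9  119.6] [ 3.141e+00 -3.000e-03  1.390e-01] t 24.9 F [-0.3 -0.3 -3. ] open 0.49 grip 41.1
557,20,115 [ 0.042 -0.731  0.022]
542,165,115 [ 0.026 -0.728 -0.001]
528,300,115 [ 0.024 -0.678 -0.001]
```

```bash
python3 -m inch '[[[0.042,-0.731,0,0,0,0],[0.042,-0.731,0,0,0,0],[0.042,-0.731,0,0,0,0],[0.042,-0.731,0,0,0,0],[0.042,-0.731,0,0,0,0]]]' |sed -n 2p
python3 -m inch '[[[0.026,-0.728,0,0,0,0],[0.026,-0.728,0,0,0,0],[0.026,-0.728,0,0,0,0],[0.026,-0.728,0,0,0,0],[0.026,-0.728,0,0,0,0]]]' |sed -n 2p
python3 -m inch '[[[0.024,-0.678,0,0,0,0],[0.024,-0.678,0,0,0,0],[0.024,-0.678,0,0,0,0],[0.024,-0.678,0,0,0,0],[0.024,-0.678,0,0,0,0],[0.024,-0.678,0,0,0,0],[0.024,-0.678,0,0,0,0],[0.024,-0.678,0,0,0,0]]]' |sed -n 2p
python3 plan.py 527.7,300.4,7
```

```text
eef_pos: [554.1, 24.1, 116.2]
eef_pos: [539.8, 168.4, 116.5]
eef_pos: [527.2, 298.1, 117.5]
at [527.2 298.1 117.5] [3.141e+00 1.000e-03 1.370e-01] t 26.4 F [ 0.3 -0.4 -2.3] open 0.5 grip 41.7
527.7,300.4,7 [ 0.005 -0.011  0.552]
```

```bash
python3 -m inch '[[[0.003,-0.009,0.15,0,0,0],[0.003,-0.009,0.3,0,0,0],[0.003,-0.009,0.42,0,0,0],[0.003,-0.009,0.53,0,0,0],[0.003,-0.009,0.555,0,0,0],[0.003,-0.009,0.555,0,0,0],[0.003,-0.009,0.555,0,0,0]]]'| sed -n '2p;4p'
python3 -m inch '[[[0,0,0.006,0,0,0],[0,0,0.006,0,0,0],[0,0,0.006,0,0,0]]]' | sed -n '2p;4p'
python3 -m inch '[[[0,0,0.004,0,0,0],[0,0,0.004,0,0,0],[0,0,0.004,0,0,0]]]' | sed -n '2p;4p'
```

```text
eef_pos: [528.2, 301.4, 7.7]
contact_force: [0.2, 0.5, -0.8]
eef_pos: [528.4, 302.3, 7.0]
contact_force: [-0.5, -0.5, -1.5]
eef_pos: [527.6, 302.0, 5.2]
contact_force: [0.0, -0.3, -1.9]
```

```bash
python3 -m inch '[[[0,0,0.008,0,0,0],[0,0,0.008,0,0,0],[0,0,0.008,0,0,0]]]' | sed -n '2p;4p'
python3 -m inch '[[[0,0,0.003,0,0,0],[0,0,0.003,0,0,0],[0,0,0.003,0,0,0]]]' | sed -n '2p;4p'
python3 -m inch '[[[0,0,0.003,0,0,0],[0,0,0.003,0,0,0],[0,0,0.003,0,0,0]]]' | sed -n '2p;4p'
```

```text
eef_pos: [527.4, 301.8, 3.2]
contact_force: [-0.1, 0.3, -1.4]
eef_pos: [527.5, 301.9, 2.7]
contact_force: [0.4, 0.2, -3.1]
eef_pos: [527.6, 302.0, 2.3]
contact_force: [-0.8, -0.5, -0.9]
```

```bash
python3 -m inch '[[[0,0,0.003,0,0,0],[0,0,0.003,0,0,0],[0,0,0.003,0,0,0]]]' | sed -n '2p;4p'
```

```text
eef_pos: [527.6, 302.0, 2.2]
contact_force: [-1.8, -1.8, 6.8]
```

Contact at the expected height. I'll release and go to the white-cap jar, at about (447,1).

```bash
python3 -m inch '[[[0,0,-0.002,0,0,0],[0,0,-0.002,0,0,0],[0,0,-0.002,0,0,0],[0,0,-0.002,0,0,0]]]' 0.4 | sed -n '2p;4,6p'
python3 -m inch '[[[0,0,-0.1,0,0,0],[0,0,-0.25,0,0,0],[0,0,-0.5,0,0,0],[0,0,-0.6,0,0,0],[0,0,-0.65,0,0,0],[0,0,-0.65,0,0,0]]]' 1 | sed -n '2p;4p'
python3 plan.py 490,150,130 447,1,110
```

```text
eef_pos: [527.6, 302.0, 2.0]
contact_force: [-0.5, -0.1, -0.8]
opening: 0.702
grasp_force: 0.0
eef_pos: [529.4, 303.0, 135.1]
contact_force: [0.0, 0.1, -0.8]
at [529.4 303.  135.1] [-3.14  -0.005  0.139] t 29.3 F [ 0.   0.1 -0.8] open 1.0 grip 0.0
490,150,130 [-0.301  0.73   0.023]
447,1,110 [-0.317  0.708  0.097]
```

```bash
python3 -m inch '[[[-0.3,0.73,0.01,0,0,0],[-0.3,0.73,0.01,0,0,0],[-0.3,0.73,0.01,0,0,0],[-0.3,0.73,0.01,0,0,0],[-0.3,0.73,0.01,0,0,0]]]' |sed -n 2p
python3 -m inch '[[[-0.317,0.708,0.1,0,0,0],[-0.317,0.708,0.1,0,0,0],[-0.317,0.708,0.1,0,0,0],[-0.317,0.708,0.1,0,0,0],[-0.317,0.708,0.1,0,0,0],[-0.317,0.708,0.1,0,0,0],[-0.317,0.708,0.1,0,0,0],[-0.317,0.708,0.1,0,0,0]]]' |sed -n 2p
python3 plan.py 447,1,0
python3 - <<'E'
from h import *
crop(r.grab_frame("side"),160,200,180,180,3,"pics/s8.png")
E
```

```text
eef_pos: [484.4, 144.0, 127.6]
eef_pos: [445.5, 0.9, 109.6]
at [445.5   0.9 109.6] [-3.141  0.     0.14 ] t 30.4 F [ 0.4 -0.3 -0.5] open 1.0 grip 0.0
447,1,0 [0.008 0.001 0.548]
```

View pics/s8.png

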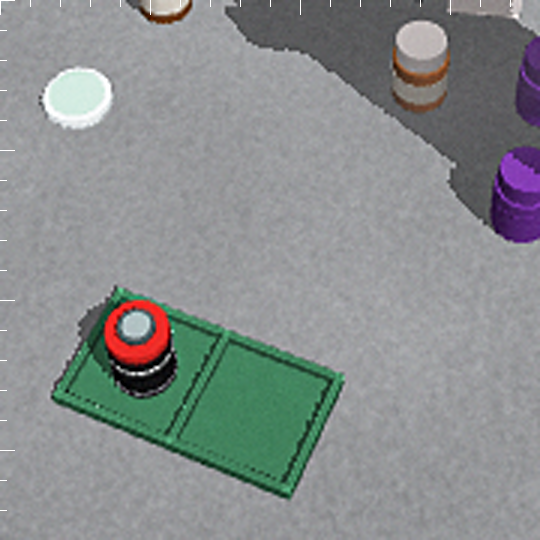

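The red objective stands upright in the left green pocket, at crop (140,345). The white-cap jar at (420,65) is untouched and right under the gripper. I'll grip it low, on the glass.

```bash
python3 -m inch '[[[0.005,0.001,0.15,0,0,0],[0.005,0.001,0.3,0,0,0],[0.005,0.001,0.4,0,0,0],[0.005,0.001,0.5,0,0,0],[0.005,0.001,0.55,0,0,0],[0.005,0.001,0.562,0,0,0],[0.005,0.001,0.562,0,0,0],[0.005,0.001,0.562,0,0,0]]]' | sed -n '2p;4p'
python3 -m inch '[[[0,0,0,0,0,0],[0,0,0,0,0,0],[0,0,0,0,0,0],[0,0,0,0,0,0],[0,0,0,0,0,0],[0,0,0,0,0,0],[0,0,0,0,0,0],[0,0,0,0,0,0]]]' -1 40
python3 -m inch '[[[0,0,-0.05,0,0,0],[0,0,-0.15,0,0,0],[0,0,-0.3,0,0,0],[0,0,-0.5,0,0,0],[0,0,-0.6,0,0,0],[0,0,-0.6,0,0,0],[0,0,-0.6,0,0,0]]]' | sed -n '2,6p'
python3 plan.py 446,150,117 443.7,298.7,117
```

```text
eef_pos: [446.9, 0.3, -1.8]
contact_force: [0.3, 0.2, -0.6]
clock: 31.8
eef_pos: [446.8, -0.1, -1.5]
tcp_rot: [3.141, -0.001, 0.139]
contact_force: [-2.8, 0.4, 11.8]
opening: 0.494
grasp_force: 38.9
eef_pos: [447.0, -0.1, 119.0]
tcp_rot: [3.141, -0.003, 0.139]
contact_force: [0.0, -0.2, -1.6]
opening: 0.49
grasp_force: 41.0
at [ 4.47e+02 -1.00e-01  1.19e+02] [ 3.141e+00 -3.000e-03  1.390e-01] t 32.4 F [ 0.  -0.2 -1.6] open 0.49 grip 41.0
446,150,117 [ 0.099 -0.744  0.01 ]
443.7,298.7,117 [ 0.092 -0.738 -0.   ]
```

```bash
python3 -m inch '[[[0.099,-0.744,0,0,0,0],[0.099,-0.744,0,0,0,0],[0.099,-0.744,0,0,0,0],[0.099,-0.744,0,0,0,0],[0.099,-0.744,0,0,0,0]]]' |sed -n 2p
python3 -m inch '[[[0.092,-0.738,0,0,0,0],[0.092,-0.738,0,0,0,0],[0.092,-0.738,0,0,0,0],[0.092,-0.738,0,0,0,0],[0.092,-0.738,0,0,0,0],[0.092,-0.738,0,0,0,0],[0.092,-0.738,0,0,0,0],[0.092,-0.738,0,0,0,0]]]' |sed -n 2p
python3 plan.py 443.7,298.7,6
```

```text
eef_pos: [444.3, 153.7, 116.3]
eef_pos: [442.3, 297.2, 116.7]
at [442.3 297.2 116.7] [3.14e+00 2.00e-03 1.38e-01] t 33.5 F [-0.  -0.7 -1.2] open 0.49 grip 41.3
443.7,298.7,6 [ 0.009 -0.007  0.554]
```

```bash
python3 -m inch '[[[0.005,-0.006,0.15,0,0,0],[0.005,-0.006,0.3,0,0,0],[0.005,-0.006,0.42,0,0,0],[0.005,-0.006,0.53,0,0,0],[0.005,-0.006,0.555,0,0,0],[0.005,-0.006,0.555,0,0,0],[0.005,-0.006,0.555,0,0,0]]]'| sed -n '2p;4p'
python3 -m inch '[[[0,0,0.006,0,0,0],[0,0,0.006,0,0,0],[0,0,0.006,0,0,0]]]' | sed -n '2p;4p'
python3 -m inch '[[[0,0,0.006,0,0,0],[0,0,0.006,0,0,0],[0,0,0.006,0,0,0]]]' | sed -n '2p;4p'
```

```text
eef_pos: [444.2, 299.6, 7.2]
contact_force: [0.3, 0.3, -1.4]
eef_pos: [444.5, 300.5, 6.5]
contact_force: [0.5, 0.7, -2.2]
eef_pos: [443.8, 300.2, 4.4]
contact_force: [-0.4, 0.2, -1.6]
```

```bash
python3 -m inch '[[[0,0,0.007,0,0,0],[0,0,0.007,0,0,0],[0,0,0.007,0,0,0]]]' | sed -n '2p;4p'
python3 -m inch '[[[0,0,0.003,0,0,0],[0,0,0.003,0,0,0],[0,0,0.003,0,0,0]]]' | sed -n '2p;4p'
python3 -m inch '[[[0,0,0.003,0,0,0],[0,0,0.003,0,0,0],[0,0,0.003,0,0,0]]]' | sed -n '2p;4p'
```

```text
eef_pos: [443.7, 300.1, 2.7]
contact_force: [-0.3, 0.4, -1.1]
eef_pos: [443.8, 300.1, 2.1]
contact_force: [0.1, 0.1, -1.3]
eef_pos: [443.8, 300.2, 1.7]
contact_force: [-0.3, 0.1, 1.0]
```

Contact has just begun (force +1 N, height as expected). I'll press 0.5 mm more, release and lift clear.

```bash
python3 -m inch '[[[0,0,0.002,0,0,0],[0,0,0.002,0,0,0],[0,0,0.002,0,0,0]]]' | sed -n '2p;4p'
python3 -m inch '[[[0,0,0,0,0,0],[0,0,0,0,0,0],[0,0,0,0,0,0],[0,0,0,0,0,0]]]' 0.4 | sed -n '2p;4,6p'
python3 -m inch '[[[0,0,-0.1,0,0,0],[0,0,-0.25,0,0,0],[0,0,-0.5,0,0,0],[0,0,-0.7,0,0,0],[0,0,-0.8,0,0,0],[0,0,-0.8,0,0,0],[0,0,-0.8,0,0,0]]]' | sed -n '1,2p;4p'
python3 -m inch '[[[0,0.5,0,0,0,0],[0,0.9,0,0,0,0],[0,0.9,0,0,0,0],[0,0.9,0,0,0,0],[0,0.9,0,0,0,0],[0,0.9,0,0,0,0],[0,0.9,0,0,0,0],[0,0.9,0,0,0,0]]]' | sed -n '1,2p'
python3 - <<'E'
from h import *
cv2.imwrite("pics/end.png",cv2.resize(r.grab_frame("side")[:,:,::-1],(800,600),interpolation=cv2.INTER_CUBIC))
E
```

```text
eef_pos: [443.9, 300.2, 1.6]
contact_force: [-2.0, -0.2, 6.3]
eef_pos: [443.8, 300.1, 1.1]
contact_force: [0.2, 0.2, -0.2]
opening: 0.702
grasp_force: 0.0
clock: 36.47
eef_pos: [444.9, 300.8, 162.9]
contact_force: [-0.7, -0.2, -0.8]
clock: 37.13
eef_pos: [468.2, 122.4, 160.3]
```

View pics/end.png

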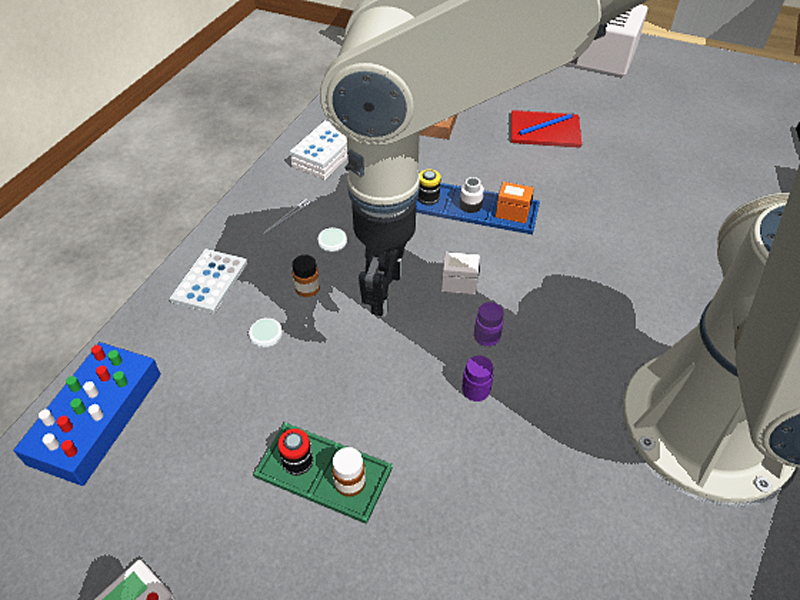

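All five parts stand upright in their pockets: blue tray at (429,187), (471,195) and (514,202), green tray at (294,450) and (348,470). The black-cap jar at (305,277) and the white box at (461,272) haven't moved, and the arm is clear.

```bash
python3 -c "
from rig import r
print(r.sign_off())"
```

```text
the job is handed in; nothing more can be done
None
```

Both kits are made up and the job is handed in at about 37 s: all five parts stand upright, one to a pocket, in the right trays, and the black-capped jar and white box stayed where they were.

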